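# Put a cassette away in the instrument store

## Task

Put the blue cassette away lying flat in the upper drawer of the white instrument store. First slide the red-knobbed catch fully clear and pull the drawer out to its stop; then lift the blue cassette out of the wire rack, lay it flat on the green mat and let go, take it again by one end, tilt it nose first under the store's roof, lower it flat in the drawer without letting it drop, and push the drawer fully home. Leave the other two cassettes and everything else on the counter where they are.

Things in the scene. Friction and masses are not known exactly. Their poses are not given: they have to be found in the camera images.
- store: White bench unit, fixed, 245 deep (x) x 230 wide (y) x 154 mm high. Origin: centre of its underside; +x from front to back, +y to the left of one facing its front. Front face at x = -122.5 mm. Only the upper drawer is used; the roof plate above it spans z = 142 to 154 mm. The drawer comes out 130 mm towards -x, so the gap open from above is 130 mm: inside of drawer front to roof's front edge.
- catch (a joint): Sliding steel catch on the roof's front right corner: m from 0 (holding the drawer) to 0.032 (clear, stop); grows as its red knob moves along the store's -y. Starts at 0 to 0.004. Its lip hangs in front of the drawer's front and blocks it until about 0.023. Moves with about 2 N, stays where it is left.
- catch_knob (a point): Centre of the catch's red knob: upright cylinder 16 mm in diameter, 24 mm tall, standing on the catch plate, whose top is 6 mm above the roof. Two low guide strips run along y beside it, 19 mm off in x, 2 mm higher than the plate. Axes as the store's.
- drawer (a joint): Upper drawer: m from 0 (shut) to 0.130 (out to its stop, towards the store's -x). Sliding takes about 3 N; stays where it is left.
- drawer_handle (a point): Centre of the upper drawer's handle, a round aluminium bar 10 mm in diameter and 110 mm long along y, 40 mm (centre) in front of the drawer's front, held by a leg at each end; 42 mm below the top of the roof. Moves with the drawer. The lower drawer's handle is 67 mm lower and set 24 mm further back.
- drawer_floor (a point): Centre of the upper drawer's inner floor, moving with it; axes as the store's. Inside 215 mm along x, 150 mm along y. Above this floor: drawer front 50 mm (14 mm thick), sides and back 38 mm, underside of the store's roof 56 mm. With the drawer fully out the roof's front edge is at x = +22.5 mm in this frame and the inside of the drawer front at x = -107.5 mm.
- bluecas_mid (a point): Centre of the instrument cassette with blue ends: closed steel box 180 long (own x) x 28 thick (own y) x 62 mm wide (own z), about 0.3 kg. Starts on its long edge, own z up, in one of the rack's slots. Its two faces are alike, its two ends too. Lying flat: own y vertical, either face up.
- rack: Fixed wire rack. Origin: centre of its underside; three slots along its x, at y = -72, 0, +72 mm. Cassettes stand 10 mm above the counter (top edge at 72 mm), centred near x = 0. Wire hoops 53 mm high flank each at x = -62 and +62 mm, 4 mm clear of its faces; its middle is free, 44 mm to the next cassette.
- mat: Green silicone mat fixed flat on the counter, 240 (x) x 180 (y) x 3 mm. Origin: centre of its underside.
- greycas_mid (a point): Centre of the grey-ended cassette, same size, standing in another slot: leave it.
- yellowcas_mid (a point): Centre of the yellow-ended cassette, same size, standing in another slot: leave it.
- sprayb: White bottle with blue cap, 54 mm in diameter, 150 mm high, origin at its underside: leave it.
- oilcan: White bottle with green cap, 48 mm in diameter, 160 mm high, origin at its underside: leave it.
- carton: Orange carton, 70 x 100 x 100 mm high, origin at its underside: leave it.
- jar: Steel jar with instruments, 64 mm in diameter, 145 mm high with them, origin at its underside: leave it.
- wipes: Blue wipes can, 90 mm in diameter, 140 mm high, origin at its underside: leave it.
- marker: Black marker lying on the counter, 12 mm in diameter, 130 mm long: leave it.
Not all that is in view belongs to the job. What is shaped like the part that bears bluecas_mid but brown or pink is not meant.

How it is judged:
By the outcome, as a careful person would: the job done as asked, in the order asked, and still so for the second after the job is handed in, with the robot touching nothing.
It also fails if it takes over 72 s, if anything falls off the work surface, if the arm or the gripper's body presses on something with over 40 N, if the wrist force passes 120 N, or if a joint passes its speed limit or range.

## Robot

A 7-joint arm with a two-finger parallel gripper is mounted at the origin on the work surface. World frame = base frame: x ahead of the robot, y to its left, z up, the work surface at z = 0. Lengths are in m, angles in rad, forces in N, time in s.
With the tool pointing down it reaches from about 0.4 to 0.85 m from the base axis. Payload 10.4 kg.
Tool frame: the origin (TCP) lies at the very end of the fingers, on their centre line; the grasp point (between the pads) lies 19 mm behind it; z points along the fingers, y is the line along which they close (so a half turn about z gives the same grasp; the last joint's range is limited). The gripper opens to 87 mm and grips with 3 to 60 N. Pads are 19 mm wide; open, the fingers measure 117 mm over their backs; the gripper's body (75 mm by 190 mm) begins 51 mm behind the grasp point.
Start: joints at [1.144, 0.332, -0.065, 1.46, 0.022, 1.35, -0.088], TCP at [0.246, -0.575, 0.186] pointing down, gripper open.
Joint ranges: [-2.6, 2.6], [-0.5, 2.12], [-1.47, 1.34], [0.16, 2.42], [-1.27, 4.41], [0.06, 2.06], [-2.6, 2.6]. Speed limits (rad/s): [2.22, 2.22, 2.79, 2.79, 3.14, 3.14, 3.14].

## Interface

Orientations are given as a unit quaternion [x, y, z, w].
In Python, from bench import r gives the robot as it stands.
- The arm moves only by the shell command python3 -m crank 'ROWS' [FORCE]. ROWS is JSON, a list that holds one entry, the list of rows, each a list of 5 numbers: the shift along the tool's x, y, z in mm, then the turn about the tool's z in degrees, then the opening, from -1 (shut) to 1 (fully open). A call has 1 to 20 rows; each row is the pose to reach, as a shift and turn from the pose commanded when the call began, along the tool's axes at that moment; what a row does not reach only later rows make up. A row lasts 1/10 s, in which the tool goes at most 50 mm and 8.59 degrees, less where a joint would pass 70% of its speed; a pose out of reach is approached as far as the arm can. A call with a gripper value outside its range is refused whole. The fingers move at their own pace and stop on an object; FORCE is the grip in N (left out, the last holds). Time passes only in rows, so rows that repeat a pose let the fingers close. It gives the time, the measured TCP pose, the force, the opening and the grip force at its end, in the units of the state.
- r.read_state(): the state, without advancing time (a new reading comes with each control period).
- r.camera(name): name is "scene" or "side" or "wrist"; returns a dict with "image" (400x640x3 uint8, red, green, blue), "vfov" (degrees; the focal length in pixels is half the picture's height over the tangent of half this angle, whatever the lens; pixels are square), "cx", "cy" (the principal point, pixels), "eye" and "attitude" of the camera in the world. Camera axes: x right, y down, z forward; pixel columns grow to the right and rows downward; lengths in m; the calibration is good to about 2 mm. A picture is of the moment at which its call begins. There is no depth.
- r.close_job(): hands the job in; it is judged then, once.
The state is a dict: "time": time; "joint_positions": joint angles; "joint_vel": joint speeds; "joint_torque": joint torques, N m; "ee_pos": TCP position; "eef_rot": TCP orientation; "ft_force": force on the tool from outside, world axes, zero at the start; "torque": the same for the moment, N m; "width": finger opening in m; "grip_force": force on a finger pad.
Only numpy, scipy, OpenCV 4.12 (cv2) and the standard library are available. Lean on these libraries where they do the work, as an engineer would, in place of code of your own. Each camera call takes 0.05 s, during which the arm holds its last target. There are 200 camera calls.

## Working session

There is one attempt and no reset: what is moved stays moved. The work goes in short steps, Python scripts to look and compute and a shell command to move; the robot and the scene stay as the last step left them, time stands still between calls to the robot, and variables do not carry over. Pictures are saved under pics/ and viewed, at most 10 in all, crops included, and the job is handed in when it is done.

```bash
ls; mkdir -p pics
python3 - <<'E'
from bench import r
import cv2,json
for n in("scene","side","wrist"):
    c=r.camera(n);cv2.imwrite(f"pics/{n}0.png",c["image"][:,:,::-1]);print(n,c["vfov"],c["cx"],c["cy"],c["eye"],c["attitude"],[k for k in c])
print(r.read_state())
E
```

```text
pics
scene 54.57623716799703 321.3895509971178 191.9470526638968 [ 1.30024978 -0.59350717  1.14058381] [ 0.81541652  0.45559688 -0.17171904 -0.31311331] ['image', 'vfov', 'cx', 'cy', 'eye', 'attitude']
side 53.289560153256 312.71602121602535 191.38503982184187 [0.8936373  0.05503085 1.27621366] [ 0.56640221  0.80732598 -0.13332821 -0.09816763] ['image', 'vfov', 'cx', 'cy', 'eye', 'attitude']
wrist 63.33359686258029 314.3789838592465 193.43725649398053 [ 0.31393732 -0.54713608  0.38378505] [ 0.82720369 -0.5452337  -0.07524828  0.11310154] ['image', 'vfov', 'cx', 'cy', 'eye', 'attitude']
{'time': 0.15, 'joint_positions': array([ 1.14437467,  0.33274527, -0.06470889,  1.46073425,  0.02158707,
        1.34988079, -0.08848423]), 'joint_vel': array([-0.00028096, -0.00268311,  0.00076432, -0.00136161, -0.00160062,
       -0.00018464,  0.00077619]), 'joint_torque': array([ 3.27163089e-04, -6.23632979e+01,  2.45573418e-02, -3.90145218e+01,
       -6.13676501e-02,  3.72037443e-02,  7.83791234e-05]), 'ee_pos': array([ 0.24546679, -0.57442942,  0.1856319 ]), 'eef_rot': array([ 9.79681220e-01,  2.00560263e-01, -1.21736086e-04, -5.22534502e-04]), 'ft_force': array([ 0.40473355,  0.22526885, -0.72792346]), 'torque': array([ 0.01891581, -0.05149884, -0.03047733]), 'grip_force': 0.0, 'width': 0.08690875386751322}
```

View pics/scene0.png

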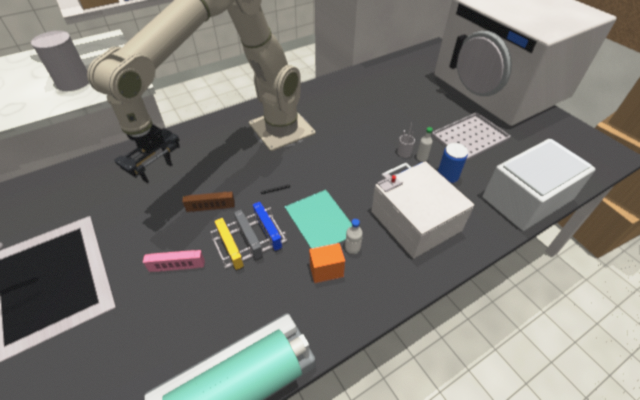

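View pics/side0.png

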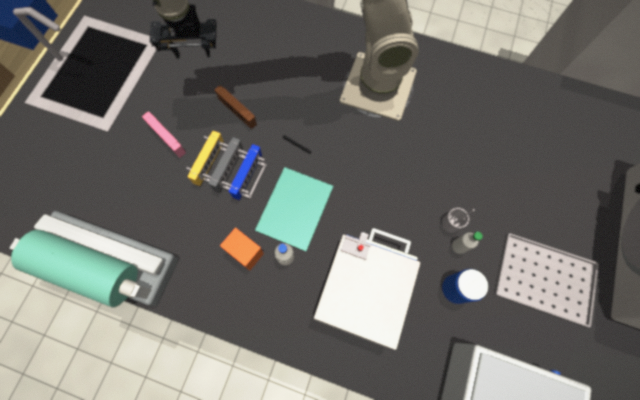

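The side view shows the blue cassette at about (245,170), the mat at (295,208), and the store at (367,290) with its knob at (360,248) and its handle at the top edge. The store's front faces the robot. I'll enlarge both views.

```bash
cat > h.py <<'E'
import numpy as np,cv2
from scipy.spatial.transform import Rotation as R
from bench import r
def crop(im,x0,y0,x1,y1,s,name):
    c=cv2.resize(im[y0:y1,x0:x1],None,fx=s,fy=s,interpolation=cv2.INTER_CUBIC)
    for x in range((x0//20+1)*20,x1,20):
        cv2.line(c,(int((x-x0+.5)*s),0),(int((x-x0+.5)*s),6),(0,0,255),1);cv2.putText(c,str(x),(int((x-x0)*s)-10,16),0,.35,(0,0,255),1)
    for y in range((y0//20+1)*20,y1,20):
        cv2.line(c,(0,int((y-y0+.5)*s)),(6,int((y-y0+.5)*s)),(0,0,255),1);cv2.putText(c,str(y),(8,int((y-y0)*s)+5),0,.35,(0,0,255),1)
    cv2.imwrite(name,c)
def ray(c,u,v):
    f=200/np.tan(np.radians(c["vfov"])/2)
    return R.from_quat(c["attitude"]).apply([(u-c["cx"])/f,(v-c["cy"])/f,1.])
def atz(c,u,v,z):
    d=ray(c,u,v);e=np.array(c["eye"]);return e+d*(z-e[2])/d[2]
def proj(c,P):
    f=200/np.tan(np.radians(c["vfov"])/2)
    q=R.from_quat(c["attitude"]).inv().apply(np.atleast_2d(P)-c["eye"])
    return q[:,:2]/q[:,2:]*f+[c["cx"],c["cy"]]
E
python3 - <<'E'
import cv2
from h import crop
crop(cv2.imread("pics/side0.png"),180,120,430,350,2.6,"pics/s1.png")
crop(cv2.imread("pics/scene0.png"),200,130,480,290,2.85,"pics/c1.png")
E
```

```text
(no output)
```

View pics/s1.png

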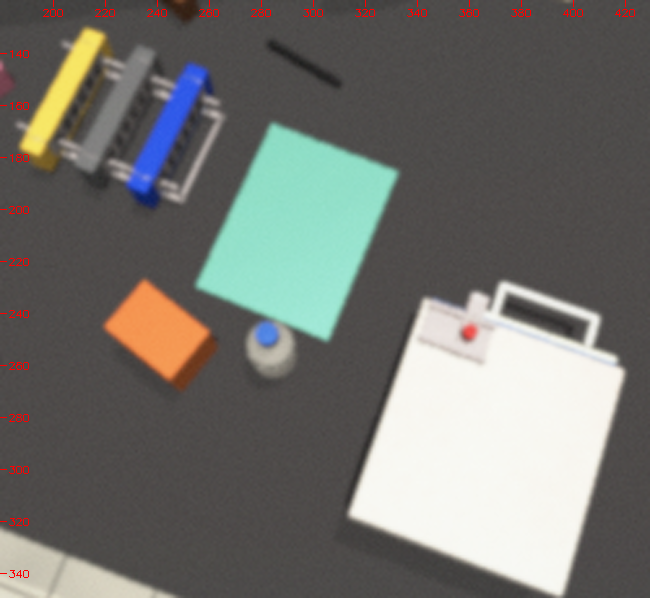

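View pics/c1.png

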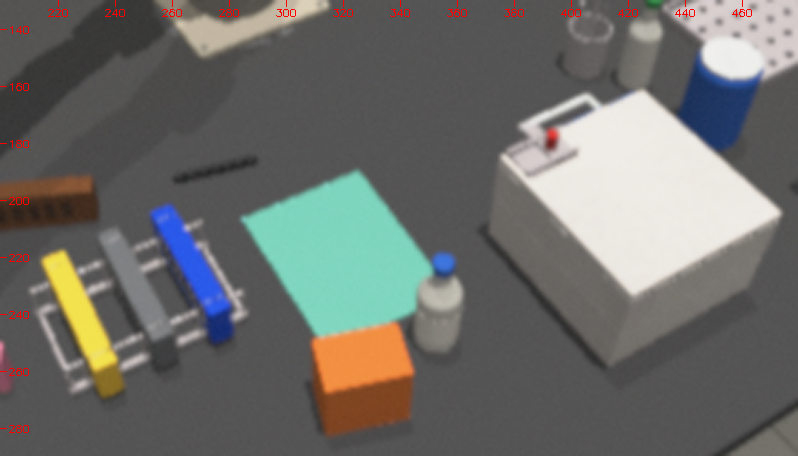

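Side-view pixels: store roof corners (343.1,234.6), (420.4,262.3), (396.5,349.6), (313.8,318.8); mat corners (284.2,167.3), (333.5,185.8), (306.2,251.2), (255,230.4); knob (360.4,247.3); blue top from (256.5,147) to (234,193).

Run:
```python
from h import *
np.set_printoptions(precision=4,suppress=True)
S=r.camera("side");C=r.camera("scene")
def s(x,y):return (180+x/2.6-.5,120+y/2.6-.5)
def k(x,y):return (200+x/2.85-.5,130+y/2.85-.5)
def quad(n,c,f,pts,z):
    P=np.array([atz(c,*f(*p),z)[:2] for p in pts]);e=np.roll(P,-1,0)-P
    print(n,P.tolist(),"c",P.mean(0),"len",np.linalg.norm(e,axis=1),"ang",np.degrees(np.arctan2(e[:,1],e[:,0])))
quad("store",S,s,[(424,298),(625,370),(563,597),(348,517)],.154)
quad("storeC",C,k,[(501,156),(642,90),(781,212),(632,297)],.154)
quad("mat",S,s,[(271,123),(399,171),(328,341),(195,287)],.003)
quad("mat C",C,k,[(241,218),(358,170),(441,286),(318,336)],.003)
quad("blue",S,s,[(188,64),(210,71),(153,193),(129,186)],.072)
quad("blueC",C,k,[(150,212),(170,205),(231,301),(209,311)],.072)
quad("grey",S,s,[(137,46),(158,52),(98,169),(75,163)],.072)
quad("yellow",S,s,[(83,28),(106,34),(44,153),(21,147)],.072)
for n,c,p in(("S",S,s(469,329)),("C",C,k(552,132))):print("knobtop",n,atz(c,*p,.184))
for n,c,p in(("S",S,s(469,333)),("C",C,k(552,138))):print("knobmid",n,atz(c,*p,.172))
quad("handle outer",S,s,[(502,283),(600,317)],.112)
quad("handleC",C,k,[(520,125),(588,96)],.112)
```

```text
store [[0.6190287811565612, 0.056180312916046936], [0.6203132257153254, 0.28587241055235013], [0.8634066088533171, 0.2854851096682099], [0.8646220482307041, 0.055282415982004514]] c [0.7418 0.1707] len [0.2297 0.2431 0.2302 0.2456] ang [ 89.6796  -0.0913 -89.6975 179.7905]
storeC [[0.618800565655902, 0.05456373306707052], [0.6204629780291079, 0.28087778379667416], [0.8616346949170255, 0.2800710823271333], [0.8629654915092633, 0.049381337597059205]] c [0.741  0.1662] len [0.2263 0.2412 0.2307 0.2442] ang [ 89.5791  -0.1916 -89.6695 178.7841]
mat [[0.4264130092845602, -0.20960661395146807], [0.43247345546622323, -0.02794725455629777], [0.6740012279810195, -0.03815650322989871], [0.6667884180805345, -0.21878399827693396]] c [ 0.5499 -0.1236] len [0.1818 0.2417 0.1808 0.2406] ang [ 88.0892  -2.4204 -92.2867 177.8135]
mat C [[0.4237773278542937, -0.21187302406076158], [0.43195863211284513, -0.03224265731137399], [0.6558645577579231, -0.0480967820555297], [0.6391437884414537, -0.220027966955112]] c [ 0.5377 -0.1281] len [0.1798 0.2245 0.1727 0.2155] ang [ 87.3923  -4.0502 -95.5547 177.8315
[... 851 characters left out ...]
01, -0.4720483446502808], [0.4086522182185754, -0.44056028786106827], [0.5855123731056993, -0.4451855862091283], [0.5880127391769217, -0.4754045894559388]] c [ 0.4983 -0.4583] len [0.0316 0.1769 0.0303 0.1771] ang [ 94.1164  -1.4981 -85.27   178.9143]
knobtop S [0.642  0.1119 0.184 ]
knobtop C [0.6399 0.1115 0.184 ]
knobmid S [0.6434 0.1138 0.172 ]
knobmid C [0.6396 0.1139 0.172 ]
handle outer [[0.5613465730016545, 0.1352448119737287], [0.5612685129129245, 0.25216505564034514]] c [0.5613 0.1937] len [0.1169 0.1169] ang [ 90.0383 -89.9617]
handleC [[0.5583379404665771, 0.1368761140642225], [0.5625205980946464, 0.24829884079853015]] c [0.5604 0.1926] len [0.1115 0.1115] ang [ 87.8502 -92.1498]
```

Both cameras agree within a few mm and the sizes match. The store is at about (0.742, 0.169) with yaw ≈ 0, the knob at (0.641, 0.113), and the handle at about (0.5655, 0.193, 0.112). The blue cassette is at (0.499, -0.313), yaw about -1°, and the mat centre at (0.549, -0.124). First I raise the tool and align its yaw.

```bash
python3 -m crank '[[[0,0,-80,8.5,-1],[0,0,-80,17,-1],[0,0,-80,23.1,-1],[0,0,-80,23.1,-1],[0,0,-80,23.1,-1]]]'
```

```text
time: 0.75
ee_pos: [0.2455, -0.5743, 0.2654]
eef_rot: [1.0, 0.002, -0.0, -0.001]
ft_force: [0.0, 0.6, -0.3]
width: 0.0551
grip_force: 0.0
```

```bash
python3 -m crank '[[[395,-724,0,-0.2,-1],[395,-724,0,-0.2,-1],[395,-724,0,-0.2,-1],[395,-724,0,-0.2,-1],[395,-724,0,-0.2,-1],[395,-724,0,-0.2,-1],[395,-724,0,-0.2,-1],[395,-724,0,-0.2,-1],[395,-724,0,-0.2,-1],[395,-724,0,-0.2,-1],[395,-724,0,-0.2,-1],[395,-724,0,-0.2,-1],[395,-724,0,-0.2,-1],[395,-724,0,-0.2,-1],[395,-724,0,-0.2,-1],[395,-724,0,-0.2,-1],[395,-724,0,-0.2,-1],[395,-724,0,-0.2,-1],[395,-724,0,-0.2,-1],[395,-724,0,-0.2,-1]]]'
python3 - <<'E'
from h import *
c=r.camera("wrist");print(c["eye"],c["attitude"]);im=c["image"][:,:,::-1].copy()
for p in proj(c,[[.641,.113,.184],[.6195,.169,.154],[.5655,.193,.117]]):cv2.circle(im,(int(p[0]),int(p[1])),3,(0,0,255),1)
cv2.imwrite("pics/w1.png",im)
E
```

```text
time: 2.75
ee_pos: [0.64, 0.1479, 0.2659]
eef_rot: [1.0, 0.002, -0.0, 0.001]
ft_force: [-0.3, -0.3, 0.3]
width: 0.0002
grip_force: 0.0
[0.7144369  0.14694892 0.46413201] [ 0.70223192 -0.69883398 -0.09554542  0.09681151]
```

View pics/w1.png

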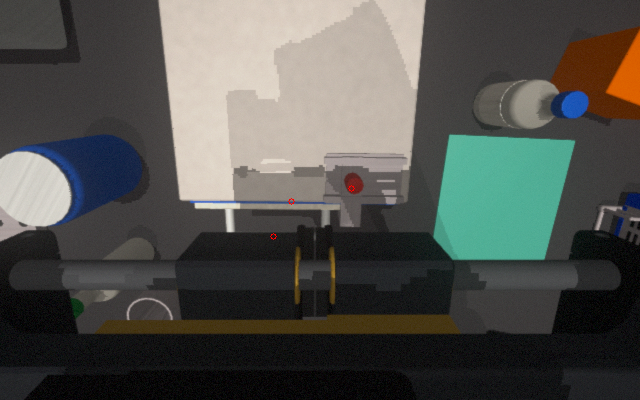

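The wrist view puts the knob at (353,183), matching my estimate, and the closed fingers are clear of it to its left. Next I descend and push it toward -y.

```bash
python3 -m crank '[[[2,0,40,0,-1],[2,0,75,0,-1],[2,0,92,0,-1],[2,0,99,0,-1],[2,0,99,0,-1],[2,4,99,0,-1],[2,8,99,0,-1],[2,12,99,0,-1],[2,16,99,0,-1],[2,20,99,0,-1],[2,24,99,0,-1],[2,28,99,0,-1],[2,32,99,0,-1],[2,36,99,0,-1],[2,39,99,0,-1]]]'
```

```text
time: 4.3
ee_pos: [0.6423, 0.11, 0.1672]
eef_rot: [1.0, 0.002, -0.0, 0.0]
ft_force: [-0.2, -0.2, -0.3]
width: -0.0001
grip_force: 0.0
```

```bash
python3 -m crank '[[[0,2,0,0,-1],[0,4,0,0,-1],[0,6,0,0,-1]]]';python3 -m crank '[[[0,2,0,0,-1],[0,4,0,0,-1],[0,5,0,0,-1]]]'
python3 - <<'E'
from h import *
for n in("scene","wrist"):
    c=r.camera(n);cv2.imwrite(f"pics/k_{n}.png",c["image"][:,:,::-1])
    h=cv2.cvtColor(c["image"],cv2.COLOR_RGB2HSV);m=((h[:,:,0]<6)|(h[:,:,0]>174))&(h[:,:,1]>170)&(h[:,:,2]>60)
    n_,l,st,ce=cv2.connectedComponentsWithStats(m.astype(np.uint8))
    for i in range(1,n_):
        if st[i,4]>8:print(n,st[i],ce[i],atz(c,*ce[i],.176))
E
```

```text
time: 4.6
ee_pos: [0.6423, 0.1045, 0.1672]
eef_rot: [1.0, 0.002, -0.0, -0.0]
ft_force: [0.3, 0.1, -0.1]
width: 0.0003
grip_force: 0.0
time: 4.9
ee_pos: [0.6424, 0.0992, 0.1672]
eef_rot: [1.0, 0.002, -0.0, 0.0]
ft_force: [-0.0, 0.4, 0.9]
width: 0.0003
grip_force: 0.0
scene [392 176   3   5   9] [393.22222222 178.22222222] [0.64357029 0.11018671 0.176     ]
wrist [281 208  26  24 400] [292.965  220.2975] [0.64640428 0.11087405 0.176     ]
```

View pics/k_wrist.png

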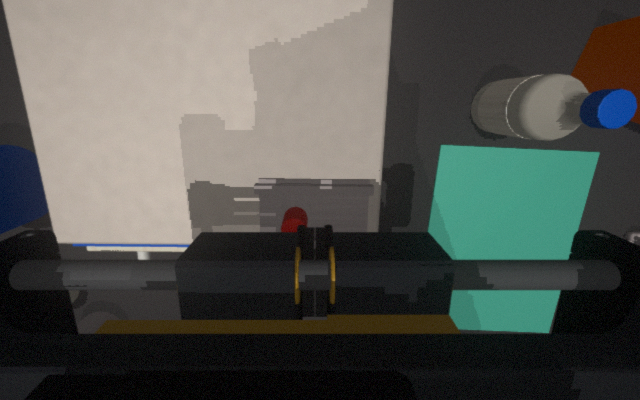

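Run:
```python
from h import *
c=r.camera("wrist");s=r.read_state();print(s["ee_pos"],s["ft_force"],s["time"])
p=s["ee_pos"];print(proj(c,[p,p+[.0095,0,0],p-[.0095,0,0],p+[0,0,.019],[.641,.111,.184],[.641,.111,.16]]))
for z in(.160,.172,.184):
    print([atz(c,u,v,z).round(4).tolist() for u,v in((294,207),(294,232),(281,218),(307,218))])
crop(c["image"][:,:,::-1],250,160,390,260,5.6,"pics/k3.png")
c=r.camera("scene");print(proj(c,[p,[.641,.111,.184]]));crop(c["image"][:,:,::-1],340,120,450,200,7,"pics/k4.png")
im=np.zeros((600,800,3),np.uint8);a=cv2.imread("pics/k3.png");b=cv2.imread("pics/k4.png");a=cv2.resize(a,(420,300));b=cv2.resize(b,(412,300));im[:300,:420]=a;im[300:,:412]=b;cv2.imwrite("pics/k5.png",im[:,:430])
```

```text
[0.64234184 0.09949163 0.16723073] [0.52664548 0.22680368 0.66233023] 5.05
[[311.66107729 221.52535773]
 [311.70411148 207.63414406]
 [311.61907328 235.08403596]
 [311.41071    232.79568095]
 [292.31493633 233.34963531]
 [294.64292733 219.53132893]]
[[0.6499, 0.1113, 0.16], [0.632, 0.1115, 0.16], [0.642, 0.1202, 0.16], [0.6421, 0.1027, 0.16]]
[[0.6538, 0.1106, 0.172], [0.6369, 0.1108, 0.172], [0.6464, 0.1189, 0.172], [0.6465, 0.1024, 0.172]]
[[0.6577, 0.1098, 0.184], [0.6419, 0.11, 0.184], [0.6508, 0.1176, 0.184], [0.6508, 0.1022, 0.184]]
[[390.21134157 180.92214461]
 [393.26978179 176.0625736 ]]
```

View pics/k5.png

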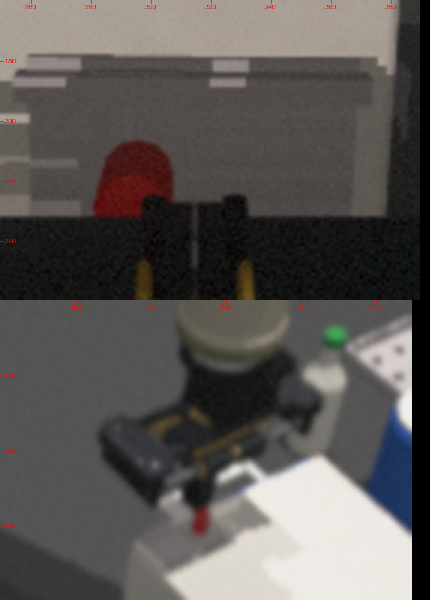

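The knob at (293,218) sits right against the left fingertip, so the push is only just starting. I'll carry on.

```bash
python3 -m crank '[[[0,2,0,0,-1],[0,4,0,0,-1],[0,6,0,0,-1],[0,8,0,0,-1]]]';cat > knob.py <<'E'
from h import *
for n in("scene","wrist"):
    c=r.camera(n)
    h=cv2.cvtColor(c["image"],cv2.COLOR_RGB2HSV);m=((h[:,:,0]<6)|(h[:,:,0]>174))&(h[:,:,1]>170)&(h[:,:,2]>50)
    n_,l,st,ce=cv2.connectedComponentsWithStats(m.astype(np.uint8))
    for i in range(1,n_):
        if st[i,4]>8:print(n,st[i],ce[i].round(1),atz(c,*ce[i],.172).round(4))
E
python3 knob.py
```

```text
time: 5.5
ee_pos: [0.6424, 0.0912, 0.1672]
eef_rot: [1.0, 0.002, 0.0, 0.0]
ft_force: [-0.2, 1.3, -0.4]
width: 0.0001
grip_force: 0.0
wrist [268 208  26  24 465] [280.9 221.5] [0.6442 0.1104 0.172 ]
```

The tool has passed the knob without moving it, so it went in front of it or over it. I'll straddle the knob and grip it instead, which will also show where the fingertips really are.

```bash
python3 -m crank '[[[0,0,-20,0,-1],[0,0,-40,0,-0.1],[0,-20,-40,0,-0.1],[1,-20,-40,0,-0.1],[1,-20,-40,0,-0.1],[1,-20,-25,0,-0.1],[1,-20,-10,0,-0.1],[1,-20,2,0,-0.1],[1,-20,2,0,-0.1]]]' 15; python3 knob.py
python3 - <<'E'
from h import *
a=r.camera("wrist")["image"][120:320,180:460];c=r.camera("scene")["image"][120:220,340:480]
im=np.vstack([cv2.resize(x,(560,k)) for x,k in((a,300),(c,300))]) ;cv2.imwrite("pics/k6.png",im[:,:,::-1])
E
```

```text
time: 6.5
ee_pos: [0.6419, 0.1106, 0.1621]
eef_rot: [1.0, 0.002, -0.002, 0.001]
ft_force: [-0.1, 0.0, 0.5]
width: 0.0385
grip_force: 0.0
wrist [301 210  25  34 621] [312.7 227.5] [0.6417 0.1104 0.172 ]
```

View pics/k6.png

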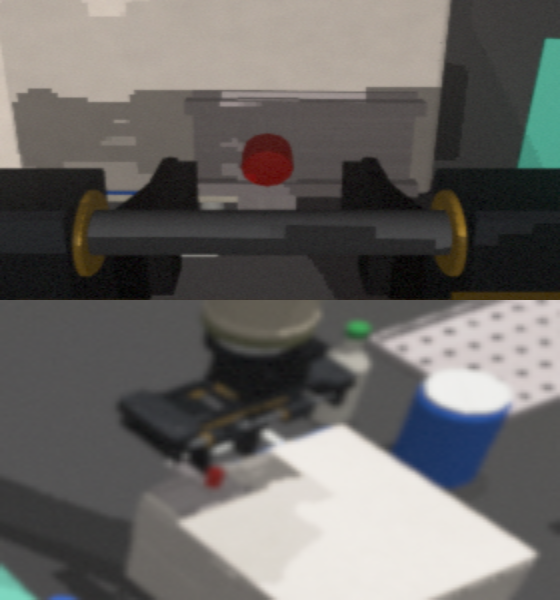

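The knob at (313,227) sits between the open fingertips. Next I close on it.

```bash
python3 -m crank '[[[0,0,0,0,-1],[0,0,0,0,-1],[0,0,0,0,-1],[0,0,0,0,-1],[0,0,0,0,-1]]]' 15; python3 knob.py
```

```text
time: 7.2
ee_pos: [0.6433, 0.1115, 0.1653]
eef_rot: [1.0, 0.002, 0.0, 0.0]
ft_force: [-0.1, 1.0, -0.2]
width: 0.0069
grip_force: 0.0
wrist [302 210  24  34 459] [313.8 225. ] [0.6435 0.1103 0.172 ]
```

The fingers closed past 16 mm without touching it. The finger gap in the image puts the visible tips about 35 mm above the nominal TCP. I'll probe downward while open, watching the force.

```bash
python3 -m crank '[[[0,0,-25,0,-0.1],[0,0,-30,0,-0.1],[-1,-1,-30,0,-0.1],[-1,-1,-20,0,-0.1],[-1,-1,-8,0,-0.1],[-1,-1,0,0,-0.1],[-1,-1,3,0,-0.1],[-1,-1,3,0,-0.1]]]'; python3 -m crank '[[[0,0,2,0,-0.1],[0,0,4,0,-0.1],[0,0,4,0,-0.1]]]';python3 - <<'E'
from h import *
c=r.camera("wrist");s=r.read_state();p=s["ee_pos"];w=s["width"]
# predicted tip corners of left finger: inner edge, back edge
print(s["width"],proj(c,[p+[.0095,sy*w/2,z] for z in(0,.02,.04) for sy in(1,-1)]).round(0).tolist())
crop(c["image"][:,:,::-1],240,180,400,290,5,"pics/k7.png")
E
```

```text
time: 8.1
ee_pos: [0.6419, 0.1123, 0.1612]
eef_rot: [1.0, 0.002, -0.001, 0.0]
ft_force: [0.6, 0.3, -0.1]
width: 0.0387
grip_force: 0.0
time: 8.4
ee_pos: [0.6423, 0.1125, 0.1582]
eef_rot: [1.0, 0.002, 0.0, 0.0]
ft_force: [-0.1, 0.1, -0.5]
width: 0.0389
grip_force: 0.0
0.03916945470841603 [[281.0, 207.0], [342.0, 208.0], [278.0, 218.0], [345.0, 218.0], [274.0, 231.0], [349.0, 232.0]]
```

View pics/k7.png

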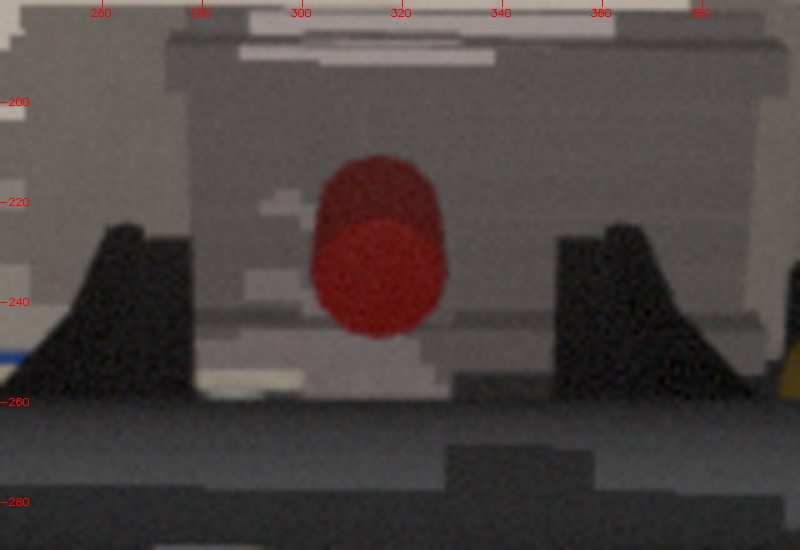

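The fingertips really are about 30 mm above the stated TCP: their gap is 72 px at row 226, against a predicted 61 px at row 207. I'll lower in steps with a force check.

```bash
for i in 1 2; do python3 -m crank '[[[0,0,4,0,-0.1],[0,0,8,0,-0.1],[0,0,10,0,-0.1],[0,0,10,0,-0.1]]]' | egrep 'ee_pos|ft'; done; python3 -m crank '[[[0,0,0,0,-1],[0,0,0,0,-1],[0,0,0,0,-1],[0,0,0,0,-1],[0,0,0,0,-1]]]' 20; python3 knob.py
```

```text
ee_pos: [0.642, 0.1124, 0.1477]
ft_force: [0.6, -0.3, 0.2]
ee_pos: [0.6421, 0.1124, 0.1377]
ft_force: [0.4, -0.5, 0.4]
time: 9.75
ee_pos: [0.6423, 0.1124, 0.1383]
eef_rot: [1.0, 0.002, 0.0, 0.0]
ft_force: [-0.6, -1.0, 1.0]
width: 0.0153
grip_force: 20.0
wrist [300 223  29  37 877] [314.4 242.7] [0.6425 0.1108 0.172 ]
```

Gripped: width 15.3 mm at 20 N. Now I drag it to its stop.

```bash
python3 -m crank '[[[0,4,0,0,-1],[0,8,0,0,-1],[0,12,0,0,-1],[0,16,0,0,-1],[0,20,0,0,-1],[0,24,0,0,-1],[0,27,0,0,-1],[0,27,0,0,-1]]]' ;python3 knob.py;  python3 -m crank '[[[0,2,0,0,-1],[0,4,0,0,-1],[0,5,0,0,-1],[0,6,0,0,-1]]]' ; python3 knob.py
```

```text
time: 10.65
ee_pos: [0.6423, 0.0846, 0.1383]
eef_rot: [1.0, 0.002, -0.0, 0.0]
ft_force: [-3.0, -1.4, 3.6]
width: 0.0148
grip_force: 20.0
wrist [300 223  30  37 909] [314.4 242.6] [0.6426 0.083  0.172 ]
time: 11.15
ee_pos: [0.6423, 0.0837, 0.1383]
eef_rot: [1.0, 0.004, 0.0, -0.002]
ft_force: [-0.6, 11.7, -1.1]
width: 0.0147
grip_force: 20.0
wrist [300 223  29  37 904] [314.  242.5] [0.6426 0.0822 0.172 ]
```

The catch is at its stop: the knob moved about 30 mm and the force is 11.7 N. I release, rise, and look at the gripper from outside to calibrate the finger length.

```bash
python3 -m crank '[[[0,-4,0,0,0],[0,-4,0,0,0],[0,-4,-40,0,0],[0,-4,-80,0,-0.5],[-30,-60,-80,0,-1],[-54,-126,-80,0,-1],[-54,-126,-80,0,-1],[-54,-126,-80,0,-1],[-54,-126,-80,0,-1],[-54,-126,-80,0,-1]]]' ;python3 knob.py
python3 - <<'E'
from h import *
p=r.read_state()["ee_pos"];out=[]
for n in("scene","side"):
    c=r.camera(n);im=c["image"][:,:,::-1].copy()
    P=proj(c,[p+[0,0,d] for d in(0,.03,.07,.1)]);u,v=P[0].astype(int)
    S=5;a=cv2.resize(im[v-60:v+60,u-40:u+40],None,fx=S,fy=S)
    for q in P:cv2.circle(a,(int((q[0]-u+40)*S),int((q[1]-v+60)*S)),3,(0,0,255),1)
    out.append(a)
cv2.imwrite("pics/g.png",np.hstack(out))
E
```

```text
time: 12.25
ee_pos: [0.5889, 0.2032, 0.2179]
eef_rot: [1.0, 0.001, 0.0, 0.001]
ft_force: [-0.0, -0.8, 0.6]
width: 0.0012
grip_force: 0.0
scene [386 180   3   4   9] [386.7 181.3] [0.6407 0.0844 0.172 ]
wrist [472 122  21  21 342] [481.9 132.4] [0.6424 0.0772 0.172 ]
```

View pics/g.png

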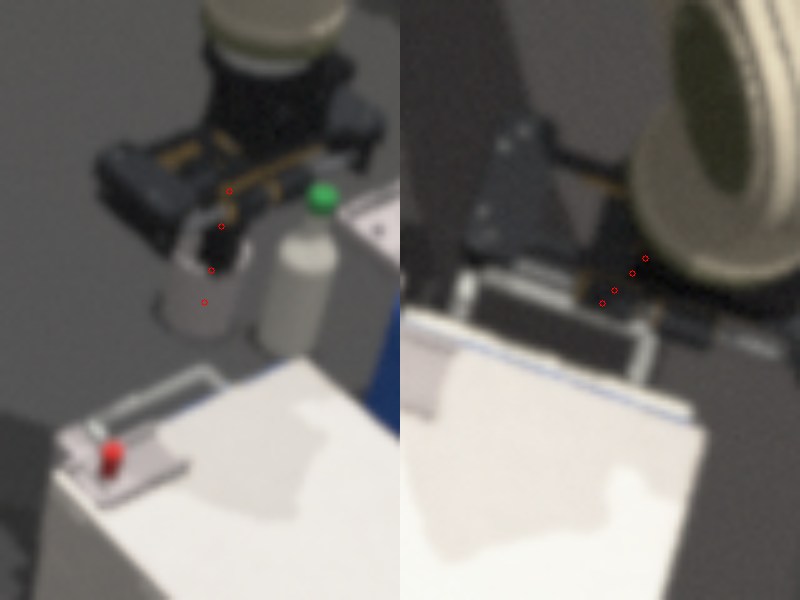

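The image shows the true fingertips 30 mm above the reported TCP, with the whole gripper shifted by the same amount; I use that offset from here on. The catch knob now stands at y≈0.082. Next I hook the closed fingers behind the handle.

```bash
python3 -m crank '[[[-1,0,45,0,-1],[-1,0,90,0,-1],[-1,0,110,0,-1],[-1,0,120,0,-1],[-1,0,130,0,-1],[-1,0,140,0,-1],[-1,0,150,0,-1],[-1,0,152,0,-1],[-1,0,152,0,-1]]]'; python3 -m crank '[[[-6,0,0,0,-1],[-12,0,0,0,-1],[-20,0,0,0,-1],[-30,0,0,0,-1],[-40,0,0,0,-1]]]'
```

```text
time: 13.35
ee_pos: [0.5869, 0.2053, 0.0662]
eef_rot: [1.0, 0.002, -0.0, 0.0]
ft_force: [0.1, -0.2, 0.0]
width: 0.0006
grip_force: 0.0
time: 13.85
ee_pos: [0.5463, 0.2055, 0.0667]
eef_rot: [1.0, 0.002, 0.0, -0.0]
ft_force: [3.0, 1.2, 0.6]
width: 0.0002
grip_force: 1.4
```

Now 3 N of drag, as expected for the drawer. I keep pulling to the stop.

```bash
python3 -m crank '[[[-10,0,0,0,-1],[-20,0,0,0,-1],[-30,0,0,0,-1],[-40,0,0,0,-1],[-50,0,0,0,-1],[-60,0,0,0,-1],[-70,0,0,0,-1],[-80,0,0,0,-1],[-88,0,0,0,-1],[-92,0,0,0,-1],[-92,0,0,0,-1]]]';  python3 -m crank '[[[-2,0,0,0,-1],[-4,0,0,0,-1],[-6,0,0,0,-1],[-8,0,0,0,-1],[-8,0,0,0,-1]]]'
```

```text
time: 14.95
ee_pos: [0.454, 0.2042, 0.066]
eef_rot: [1.0, 0.002, -0.0, 0.001]
ft_force: [-0.1, -0.6, -0.7]
width: 0.0003
grip_force: 0.0
time: 15.45
ee_pos: [0.4498, 0.2042, 0.0665]
eef_rot: [1.0, 0.001, 0.003, -0.001]
ft_force: [15.3, -0.0, -9.6]
width: 0.0004
grip_force: 7.4
```

The drawer is at its stop (15 N, at the x I predicted). I clear the handle, rise, and go over the blue cassette.

```bash
python3 -m crank '[[[12,0,0,0,-1],[12,0,-20,0,-1],[12,0,-70,0,-1],[12,0,-120,0,-1],[30,100,-120,0,0.15],[52,518,-120,1.3,0.15],[52,518,-120,1.3,0.15],[52,518,-120,1.3,0.15],[52,518,-120,1.3,0.15],[52,518,-120,1.3,0.15],[52,518,-120,1.3,0.15],[52,518,-120,1.3,0.15],[52,518,-120,1.3,0.15],[52,518,-120,1.3,0.15],[52,518,-120,1.3,0.15],[52,518,-120,1.3,0.15],[52,518,-120,1.3,0.15],[52,518,-120,1.3,0.15]]]'
cat > blue.py <<'E'
from h import *
import sys
zt=float(sys.argv[1])
for n in sys.argv[2:]:
    c=r.camera(n);h=cv2.cvtColor(c["image"],cv2.COLOR_RGB2HSV)
    m=((h[:,:,0]>108)&(h[:,:,0]<128)&(h[:,:,1]>150)&(h[:,:,2]>40)).astype(np.uint8)
    if n!="wrist":m[:, 400 if n=="scene" else 430:]=0
    k,l,st,ce=cv2.connectedComponentsWithStats(m)
    for i in range(1,k):
        if st[i,4]>60:
            ys,xs=np.nonzero(l==i);P=np.array([atz(c,x,y,zt)[:2] for x,y in zip(xs,ys)],np.float32)
            q=cv2.minAreaRect(P);print(n,st[i],"c",np.round(q[0],4),"size",np.round(q[1],4),"ang",round(q[2],2),"x",P[:,0].min(),P[:,0].max(),"y",P[:,1].min(),P[:,1].max())
E
python3 blue.py .072 wrist scene side
```

```text
time: 17.25
ee_pos: [0.5017, -0.311, 0.1863]
eef_rot: [1.0, -0.008, -0.0, -0.0]
ft_force: [1.1, 0.6, 0.6]
width: 0.0501
grip_force: 0.0
wrist [309  87  31  21 609] c [ 0.581  -0.3226] size [0.0279 0.0177] ang 88.91 x 0.5719215 0.5900032 y -0.33638582 -0.30847105
wrist [ 305  109   35  151 4331] c [ 0.493 -0.319] size [0.0296 0.1542] ang 87.46 x 0.41621295 0.5705142 y -0.33641192 -0.3012603
scene [253 202  28  48 419] c [ 0.5188 -0.3216] size [0.0368 0.2177] ang 85.0 x 0.40989974 0.62640196 y -0.3490987 -0.30131346
side [   0    0   56   48 1214] c [ 0.2439 -1.3144] size [0.2164 0.2233] ang 20.25 x 0.123457685 0.3292732 y -1.4566416 -1.220564
side [29 17 18 16 79] c [ 0.2275 -1.2632] size [0.0959 0.0206] ang 65.86 x 0.21251847 0.2553887 y -1.309028 -1.2206866
side [229 156  26  43 403] c [ 0.5282 -0.3139] size [0.1537 0.0415] ang 4.14 x 0.45044634 0.6043811 y -0.3324764 -0.28824824
```

The wrist view shows the blue cassette's top centred at about (0.500, -0.318), yaw about -2°. I descend to a true tip height of 24 mm.

```bash
python3 -m crank '[[[-2,6.5,45,1,0.15],[-2,6.5,90,1,0.15],[-2,6.5,115,1,0.15],[-2,6.5,135,1,0.15],[-2,6.5,155,1,0.15],[-2,6.5,170,1,0.15],[-2,6.5,182,1,0.15],[-2,6.5,190,1,0.15],[-2,6.5,192,1,0.15],[-2,6.5,192,1,0.15]]]'; python3 -m crank '[[[0,0,0,0,0],[0,0,0,0,-0.2],[0,0,0,0,-0.4],[0,0,0,0,-1],[0,0,0,0,-1],[0,0,0,0,-1]]]' 30
```

```text
time: 18.4
ee_pos: [0.4992, -0.3196, -0.0055]
eef_rot: [1.0, -0.018, 0.0, 0.0]
ft_force: [0.2, 0.0, 0.6]
width: 0.05
grip_force: 0.0
time: 19.0
ee_pos: [0.4991, -0.3194, -0.0054]
eef_rot: [1.0, -0.018, 0.0, -0.0]
ft_force: [-0.6, 2.3, 3.6]
width: 0.0279
grip_force: 30.0
```

```bash
python3 -m crank '[[[0,0,-15,0,-1],[0,0,-40,0,-1],[0,0,-70,0,-1],[0,0,-95,0,-1],[0,0,-95,0,-1],[25,-80,-95,0,-1],[50,-162,-95,0,-1],[50,-162,-95,0,-1],[50,-162,-95,0,-1],[50,-162,-95,0,-1],[50,-162,-60,0,-1],[50,-162,-30,0,-1],[50,-162,-10,0,-1],[50,-162,0,0,-1],[50,-162,3,0,-1],[50,-162,3,0,-1]]]'; python3 -m crank '[[[0,0,1,0,-1],[0,0,2,0,-1],[0,0,3,0,-1],[0,0,3,0,-1]]]'
```

```text
time: 20.6
ee_pos: [0.5548, -0.1599, -0.0085]
eef_rot: [1.0, -0.018, 0.0, 0.0]
ft_force: [0.6, 0.2, -2.7]
width: 0.0278
grip_force: 30.0
time: 21.0
ee_pos: [0.5549, -0.1595, -0.0115]
eef_rot: [1.0, -0.018, 0.0, 0.0]
ft_force: [0.1, -1.1, -2.6]
width: 0.0277
grip_force: 30.0
```

```bash
python3 -m crank '[[[0,0,1,0,-1],[0,0,1,0,-1]]]'|egrep 'ee|ft'; python3 -m crank '[[[0,0,1,0,-1],[0,0,1,0,-1]]]'|egrep 'ee|ft';python3 -m crank '[[[0,0,1,0,-1],[0,0,1,0,-1]]]'|egrep 'ee|ft'
```

```text
ee_pos: [0.555, -0.1595, -0.0124]
eef_rot: [1.0, -0.018, 0.0, 0.0]
ft_force: [-1.5, 0.1, 0.1]
ee_pos: [0.555, -0.1595, -0.0124]
eef_rot: [1.0, -0.018, 0.0, 0.0]
ft_force: [-7.6, 2.1, 12.9]
ee_pos: [0.555, -0.1595, -0.0125]
eef_rot: [1.0, -0.018, 0.0, 0.0]
ft_force: [-11.9, 1.7, 24.0]
```

Standing on the mat (contact at -0.0124). I back off 2 mm, open to about 50 mm, rise 25 mm, then tip it slowly toward +y so it leans on the other finger.

```bash
python3 -m crank '[[[0,0,-2,0,-1],[0,0,-2,0,-0.2],[0,0,-2,0,0.15],[0,0,-2,0,0.15],[0,0,-2,0,0.15],[0,0,-15,0,0.15],[0,0,-27,0,0.15],[0,0,-27,0,0.15],[0,-5,-27,0,0.15],[0,-9,-27,0,0.15],[0,-12,-27,0,0.15],[0,-15,-27,0,0.15],[0,-18,-27,0,0.15],[0,-18,-27,0,0.15]]]'; python3 -m crank '[[[0,-3,0,0,0.15],[0,-6,0,0,0.15],[0,-9,0,0,0.15],[0,-12,0,0,0.15],[0,-14,0,0,0.15],[0,-14,0,0,0.15]]]';python3 blue.py .04 wrist scene side
```

```text
time: 23.0
ee_pos: [0.5554, -0.1408, 0.0121]
eef_rot: [1.0, -0.018, -0.0, -0.0]
ft_force: [0.3, -0.4, -0.6]
width: 0.0503
grip_force: 0.2
time: 23.6
ee_pos: [0.556, -0.1264, 0.0123]
eef_rot: [1.0, -0.018, 0.0, -0.0]
ft_force: [-0.1, 1.9, 1.3]
width: 0.0502
grip_force: 0.9
wrist [ 253   64  125   42 4599] c [ 0.6389 -0.1312] size [0.0619 0.0194] ang 88.06 x 0.6281584 0.64927214 y -0.1620709 -0.09995155
wrist [ 253  108   37  152 4676] c [ 0.5863 -0.1058] size [0.018  0.0845] ang 87.74 x 0.5437741 0.62878495 y -0.116491444 -0.09609847
wrist [ 363  109   16  119 1060] c [ 0.5941 -0.1593] size [0.005  0.0642] ang 87.64 x 0.56201607 0.6262958 y -0.16278112 -0.1555437
wrist [260 290  31  30 876] c [ 0.5137 -0.1029] size [0.0178 0.0204] ang 87.22 x 0.5034052 0.5240634 y -0.11215604 -0.09354343
wrist [359 290   9  30 239] c [ 0.512  -0.1558] size [0.0048 0.0201] ang 87.92 x 0.501831 0.5220703 y -0.15826498 -0.15346411
scene [324 206  16  33 157] c [ 0.604  -0.1142] size [0.0529 0.1432] ang 58.01 x 0.52925014 0.6598865 y -0.1694137 -0.09625729
side [   0    0   56   48 1229] c [ 0.2266 -1.3508] size [0.2222 0.2293] ang 20.25 x 0.10299143 0.3143772 y -1.4968117 -1.2534724
side [29 17 18 16 85] c [ 0.2086 -1.2977] size [0.0984 0.0238] ang 65.86 x 0.19310048 0.2384283 y -1.3452756 -1.2545867
side [274 212  26  23 194] c [ 0.6201 -0.1114] size [0.0508 0.0915] ang 52.91 x 0.5722006 0.6494245 y -0.15618776 -0.09366077
```

It is leaning, with forces of about 2 N. Now I let it down gradually by opening while lowering.

```bash
python3 -m crank '[[[0,0,1,0,0.3],[0,0,3,0,0.3],[0,0,6,0,0.5],[0,0,8,0,0.5],[0,0,11,0,0.7],[0,0,14,0,0.7],[0,0,16,0,0.85],[0,0,18,0,0.85],[0,0,20,0,1],[0,0,20,0,1],[0,0,20,0,1],[0,-3,20,0,1],[0,-6,20,0,1],[0,-8,20,0,1],[0,-10,20,0,1],[0,-10,20,0,1]]]';python3 -m crank '[[[0,3,-30,0,1],[0,3,-70,0,1],[0,3,-100,0,1],[0,3,-130,0,1],[-50,3,-150,0,1],[-80,3,-150,0,1],[-80,3,-150,0,1],[-80,3,-150,0,1]]]';python3 blue.py .031 wrist scene side
```

```text
time: 25.35
ee_pos: [0.5563, -0.117, -0.0077]
eef_rot: [1.0, -0.018, 0.0, -0.0]
ft_force: [0.2, 0.4, 0.3]
width: 0.087
grip_force: 0.0
time: 26.15
ee_pos: [0.4761, -0.118, 0.1427]
eef_rot: [1.0, -0.018, 0.001, 0.0]
ft_force: [-0.1, -0.0, 0.9]
width: 0.0869
grip_force: 0.0
wrist [282   0  71   8 456] c [ 0.632  -0.1274] size [0.0599 0.0053] ang 87.99 x 0.6283321 0.6357569 y -0.15723155 -0.09734512
wrist [282   9   9 163 856] c [ 0.5582 -0.0968] size [0.0059 0.1414] ang 87.88 x 0.4874806 0.628902 y -0.10229992 -0.09139336
wrist [ 342    9   11  163 1034] c [ 0.5562 -0.1522] size [0.0061 0.1414] ang 87.94 x 0.4854731 0.62679744 y -0.15720232 -0.14686623
wrist [286 173  62  17 992] c [ 0.4765 -0.1217] size [0.0602 0.0161] ang 87.96 x 0.46740955 0.48563534 y -0.15171656 -0.09136123
scene [304 198  38  41 225] c [ 0.5631 -0.1305] size [0.0652 0.1874] ang 88.98 x 0.46914396 0.65679467 y -0.16441114 -0.096357994
side [   0    0   56   48 1239] c [ 0.2219 -1.3615] size [0.2238 0.2299] ang 20.25 x 0.09723529 0.3100582 y -1.5081097 -1.2634673
side [28 17 19 16 78] c [ 0.203  -1.3088] size [0.1019 0.0239] ang 65.86 x 0.18800037 0.23365818 y -1.3590759 -1.264121
side [295 182  18  48 105] c [ 0.54   -0.0941] size [0.1604 0.0564] ang 20.65 x 0.47023788 0.6249824 y -0.14625958 -0.0866797
side [276 226  18  10  89] c [ 0.6419 -0.1227] size [0.0581 0.0156] ang 87.79 x 0.6332399 0.6500239 y -0.1517058 -0.09356276
```

It lies flat: 62 × 180 mm in the image, near end at x=0.467, y≈-0.120, yaw -2°, entirely on the mat, with the gripper clear. Next I take it by the near end.

```bash
python3 -m crank '[[[4,2,45,0,1],[4,2,90,0,1],[4,2,125,0,1],[4,2,145,0,1],[4,2,155,0,1],[4,2,160,0,1],[4,2,162,0,1],[4,2,162,0,1]]]'|egrep 'ee|ft'; python3 -m crank '[[[0,0,2,0,1],[0,0,3,0,1],[0,0,3,0,1]]]'|egrep 'ee|ft'; python3 -m crank '[[[0,0,0,0,0.6],[0,0,0,0,0.3],[0,0,0,0,0],[0,0,0,0,0],[0,0,0,0,0]]]' 8
```

```text
ee_pos: [0.4809, -0.1198, -0.019]
eef_rot: [1.0, -0.018, 0.001, 0.0]
ft_force: [-0.8, -0.5, -0.7]
ee_pos: [0.4803, -0.1199, -0.0225]
eef_rot: [1.0, -0.018, 0.0, 0.0]
ft_force: [-1.1, -0.4, -0.5]
time: 27.9
ee_pos: [0.4801, -0.1198, -0.0227]
eef_rot: [1.0, -0.018, 0.0, 0.0]
ft_force: [-0.4, 0.3, 0.5]
width: 0.062
grip_force: 8.0
```

```bash
python3 -m crank '[[[0,0,-5,0,0],[0,0,-11,0,0],[1,0,-17,0,0],[1,0,-23,0,0],[2,0,-29,0,0],[4,0,-35,0,0],[5,0,-41,0,0],[6,0,-47,0,0],[8,0,-52,0,0],[9,0,-55,0,0],[9,0,-55,0,0]]]' 8; python3 blue.py .01 side scene | grep -v '0    0\|1[67]  1'
```

```text
time: 29.0
ee_pos: [0.4895, -0.1201, 0.0327]
eef_rot: [1.0, -0.018, 0.0, 0.0]
ft_force: [1.0, 0.3, -1.2]
width: 0.0619
grip_force: 8.0
side [29 17 18 16 78] c [ 0.1932 -1.3311] size [0.1008 0.0217] ang 65.86 x 0.1761001 0.2225279 y -1.3792578 -1.286368
side [276 226  18  10  76] c [ 0.6387 -0.1244] size [0.0591 0.0142] ang 89.05 x 0.63107 0.64591545 y -0.15396504 -0.094896585
scene [307 199  35  40 191] c [ 0.5444 -0.113 ] size [0.0653 0.1973] ang 84.21 x 0.44432035 0.6409523 y -0.1548305 -0.08813033
```

The nose stays on the mat at x≈0.646 and only about 1.2 N is carried, so the cassette is pivoting in the pads as intended. Now I clamp hard and lift.

```bash
python3 -m crank '[[[0,0,0,0,-0.2],[0,0,0,0,-0.2],[0,0,0,0,-0.2],[0,0,-4,0,-0.2],[0,0,-15,0,-0.2],[0,0,-40,0,-0.2],[0,0,-80,0,-0.2],[0,0,-80,0,-0.2]]]' 60
python3 - <<'E'
from h import *
s=r.read_state();p=s["ee_pos"];th=np.radians
piv=p+[0,0,.049]
out={}
for n in("side","scene"):
    c=r.camera(n);h=cv2.cvtColor(c["image"],cv2.COLOR_RGB2HSV)
    m=((h[:,:,0]>108)&(h[:,:,0]<128)&(h[:,:,1]>150)&(h[:,:,2]>40)).astype(np.uint8);m[:,400:]=0;m[:100]=0
    k,l,st,ce=cv2.connectedComponentsWithStats(m)
    print(n,[(st[i].tolist(),ce[i].round(1).tolist()) for i in range(1,k) if st[i,4]>20])
    for a in(0,10,20,30,45,90):
        R_=R.from_euler("zy",[th(-2.05),th(a)])
        q=piv+R_.apply([[.167,-.031,.014],[.167,.031,.014],[.167,-.031,-.014],[.167,.031,-.014],[.147,-.031,.014],[.147,.031,.014]])
        u=proj(c,q);print(a,u.min(0).round(0),u.max(0).round(0))
E
```

```text
time: 29.9
ee_pos: [0.4922, -0.1205, 0.1179]
eef_rot: [1.0, -0.018, 0.004, 0.001]
ft_force: [0.6, 0.8, -1.8]
width: 0.0616
grip_force: 60.0
side [([293, 170, 17, 7, 33], [302.3, 173.2]), ([273, 183, 37, 48, 191], [291.2, 215.2]), ([280, 245, 6, 7, 36], [282.4, 248.1])]
0 [268. 213.] [290. 230.]
10 [269. 216.] [291. 231.]
20 [270. 217.] [292. 231.]
30 [272. 216.] [293. 230.]
45 [276. 213.] [297. 225.]
90 [290. 185.] [310. 199.]
scene [([306, 174, 18, 8, 59], [313.9, 177.0]), ([307, 181, 36, 44, 250], [325.0, 207.0]), ([352, 219, 7, 7, 40], [355.2, 222.1])]
0 [327. 200.] [347. 217.]
10 [327. 205.] [346. 221.]
20 [326. 209.] [345. 224.]
30 [325. 212.] [343. 226.]
45 [320. 214.] [339. 226.]
90 [304. 204.] [322. 215.]
```

Fit to both views, the tilt is about 20–28°. A light nose touch on the mat will tell exactly.

```bash
python3 -m crank '[[[0,0,30,0,-0.2],[0,0,50,0,-0.2],[0,0,58,0,-0.2],[0,0,60,0,-0.2],[0,0,60,0,-0.2],[0,0,60,0,-0.2]]]'|egrep 'ee|ft'; for i in 1 2 3 4 5 6; do python3 -m crank '[[[0,0,2,0,-0.2],[0,0,3,0,-0.2],[0,0,3,0,-0.2]]]'|egrep 'ee_pos|ft'; done
```

```text
ee_pos: [0.4897, -0.1202, 0.0531]
eef_rot: [1.0, -0.018, 0.001, 0.0]
ft_force: [0.2, 0.6, -2.4]
ee_pos: [0.4891, -0.1201, 0.0493]
ft_force: [-0.1, 0.2, -2.8]
ee_pos: [0.489, -0.1201, 0.0461]
ft_force: [0.3, 0.6, -3.1]
ee_pos: [0.489, -0.12, 0.043]
ft_force: [-0.5, -1.0, -2.9]
ee_pos: [0.489, -0.12, 0.0401]
ft_force: [0.4, -1.2, -2.8]
ee_pos: [0.489, -0.12, 0.037]
ft_force: [-0.6, -0.2, -2.8]
ee_pos: [0.489, -0.12, 0.0341]
ft_force: [1.1, -0.7, -2.4]
```

No contact until the height of the original touch, so the grip holds the tilt at 19.5°. I'll check the open drawer's y-span numerically while lifting and backing off.

```bash
python3 -m crank '[[[0,0,-40,0,-0.2],[-20,0,-90,0,-0.2],[-40,0,-140,-1,-0.2],[-45,0,-175,-2,-0.2],[-45,0,-175,-2,-0.2],[-45,0,-175,-2,-0.2]]]'
python3 - <<'E'
from h import *
for n in("side","scene"):
    c=r.camera(n);g=cv2.cvtColor(c["image"],cv2.COLOR_RGB2GRAY)
    for x,z in((.54,.124),(.58,.124)):
        ys=np.arange(.05,.295,.005);P=proj(c,[[x,y,z] for y in ys]).astype(np.float32)
        print(n,x,z,dict(zip((ys*1000).astype(int).tolist(),cv2.remap(g,P[:,0],P[:,1],1).ravel().tolist())))
    xs=np.arange(.42,.64,.005);P=proj(c,[[x,.17,.136] for x in xs]).astype(np.float32)
    print(n,"x",dict(zip((xs*1000).astype(int).tolist(),cv2.remap(g,P[:,0],P[:,1],1).ravel().tolist())))
E
```

```text
time: 33.0
ee_pos: [0.4444, -0.1186, 0.2099]
eef_rot: [1.0, -0.001, 0.001, 0.001]
ft_force: [-0.7, 0.3, -3.1]
width: 0.0619
grip_force: 60.0
side 0.54 0.124 {50: 73, 55: 76, 60: 75, 65: 73, 69: 73, 74: 71, 79: 74, 84: 74, 89: 75, 94: 66, 99: 46, 104: 107, 109: 216, 114: 245, 119: 246, 124: 246, 129: 246, 134: 247, 139: 247, 144: 246, 149: 246, 154: 247, 159: 246, 164: 246, 169: 247, 174: 246, 179: 247, 184: 246, 189: 247, 194: 246, 199: 247, 204: 246, 209: 246, 214: 246, 219: 246, 224: 246, 229: 246, 234: 246, 239: 246, 244: 247, 249: 245, 254: 236, 259: 162, 264: 167, 269: 234, 274: 188, 279: 92, 284: 74, 289: 73}
side 0.58 0.124 {50: 74, 55: 74, 60: 73, 65: 72, 69: 73, 74: 79, 79: 82, 84: 90, 89: 87, 94: 80, 99: 52, 104: 109, 109: 221, 114: 245, 119: 246, 124: 247, 129: 247, 134: 246, 139: 246, 144: 247, 149: 246, 154: 247, 159: 246, 164: 247, 169: 246, 174: 247, 179: 246, 184: 247, 189: 246, 194: 246, 199: 246, 204: 247, 209: 246, 214: 246, 219: 246, 224: 246, 229: 246, 234: 246, 239: 246, 244: 247, 249: 246, 254: 236, 259: 168, 264: 172, 269: 232, 274: 185, 279: 90, 284: 73, 289:
[... 1186 characters left out ...]
69: 239, 174: 239, 179: 238, 184: 238, 189: 238, 194: 238, 199: 238, 204: 238, 209: 238, 214: 238, 219: 237, 224: 231, 229: 199, 234: 140, 239: 114, 244: 110, 249: 108, 254: 115, 259: 153, 264: 197, 269: 187, 274: 132, 279: 90, 284: 75, 289: 84}
scene x {420: 83, 425: 84, 430: 85, 435: 86, 440: 102, 445: 148, 450: 201, 455: 199, 460: 155, 465: 103, 470: 120, 475: 182, 480: 229, 485: 233, 490: 193, 495: 146, 500: 128, 505: 127, 510: 127, 515: 126, 520: 134, 525: 163, 530: 210, 535: 229, 540: 235, 545: 238, 550: 239, 555: 238, 560: 238, 565: 239, 570: 238, 575: 238, 580: 238, 585: 239, 590: 239, 595: 239, 600: 237, 605: 231, 610: 227, 615: 232, 620: 234, 625: 235, 630: 235, 635: 235, 640: 235}
```

The drawer front is where expected (0.4755–0.4895). The side walls give a drawer centre of y≈0.190, matching the handle at 0.193. I travel there and descend in front of the roof.

```bash
python3 -m crank '[[[0,-40,0,0,-0.2],[0,-85,0,0,-0.2],[0,-130,0,0,-0.2],[0,-175,0,0,-0.2],[0,-220,0,0,-0.2],[0,-260,0,0,-0.2],[0,-290,0,0,-0.2],[0,-305,0,0,-0.2],[0,-308,0,0,-0.2],[0,-308,0,0,-0.2],[0,-308,20,0,-0.2],[0,-308,40,0,-0.2],[0,-308,55,0,-0.2],[0,-308,65,0,-0.2],[0,-308,74,0,-0.2],[0,-308,74,0,-0.2],[0,-308,74,0,-0.2]]]'
cat > nose.py <<'E'
from h import *
s=r.read_state();p=s["ee_pos"];piv=p+[0,0,.047]
for n in("side","scene"):
    c=r.camera(n);h=cv2.cvtColor(c["image"],cv2.COLOR_RGB2HSV)
    m=((h[:,:,0]>108)&(h[:,:,0]<128)&(h[:,:,1]>150)&(h[:,:,2]>40)).astype(np.uint8)
    m[:,:340]=0;m[:150]=0;m[:,420:]=0
    k,l,st,ce=cv2.connectedComponentsWithStats(m);print(n,[st[i].tolist() for i in range(1,k) if st[i,4]>15])
    for a in(15,20,25):
        q=piv+R.from_euler("y",np.radians(a)).apply([[x,y,z] for x in(.145,.167) for y in(-.031,.031) for z in(-.014,.014)]);u=proj(c,q);print(a,u.min(0).round(1),u.max(0).round(1))
E
python3 nose.py
```

```text
time: 34.8
ee_pos: [0.4447, 0.1894, 0.1356]
eef_rot: [1.0, -0.001, 0.0, -0.0]
ft_force: [0.5, 0.4, -2.0]
width: 0.0615
grip_force: 60.0
side [[400, 187, 13, 5, 18], [381, 193, 15, 44, 62], [379, 239, 20, 10, 89]]
15 [376.7 235.6] [400.9 250.5]
20 [376.6 234.9] [400.2 250.4]
25 [376.5 233.9] [399.6 249.8]
scene [[375, 150, 32, 24, 140], [352, 219, 7, 7, 40]]
15 [391.1 161. ] [410.2 175.8]
20 [389.8 163. ] [408.9 177.5]
25 [388.4 164.7] [407.5 178.8]
```

The nose position matches the model. I slide it under the roof, forward and gradually down.

```bash
python3 -m crank '[[[6,0,0,0,-0.2],[12,0,0,0,-0.2],[18,0,0,0,-0.2],[24,0,1.5,0,-0.2],[30,0,3,0,-0.2],[35,0,5,0,-0.2],[40,0,7,0,-0.2],[40,0,7,0,-0.2]]]'|egrep 'ee_pos|ft'; python3 -m crank '[[[5,0,2,0,-0.2],[10,0,4,0,-0.2],[15,0,6,0,-0.2],[15,0,6,0,-0.2]]]'|egrep 'ee_pos|ft';python3 -m crank '[[[4,0,1,0,-0.2],[8,0,2,0,-0.2],[12,0,3.5,0,-0.2],[12,0,3.5,0,-0.2]]]'
```

```text
ee_pos: [0.4848, 0.1894, 0.1277]
ft_force: [0.2, 0.2, -2.9]
ee_pos: [0.4999, 0.1893, 0.1218]
ft_force: [-0.1, -0.4, -2.9]
time: 36.5
ee_pos: [0.5119, 0.1893, 0.1185]
eef_rot: [1.0, -0.001, -0.0, -0.0]
ft_force: [0.4, -0.2, -1.9]
width: 0.062
grip_force: 60.0
```

It is under the roof without contact. I touch the nose down first, then ease the grip to 10 N and lower it flat.

```bash
python3 -m crank '[[[0,0,1,0,-0.2],[0,0,2,0,-0.2],[0,0,3,0,-0.2],[0,0,3,0,-0.2]]]'|egrep 'ee_pos|ft';python3 -m crank '[[[0,0,1,0,-0.2],[0,0,2,0,-0.2],[0,0,2,0,-0.2]]]' 12|egrep 'ee_pos|ft|grip'; python3 -m crank '[[[0,0,4,0,-0.2],[0,0,8,0,-0.2],[1,0,12,0,-0.2],[1,0,16,0,-0.2],[2,0,20,0,-0.2],[2,0,24,0,-0.2],[3,0,28,0,-0.2],[3,0,28,0,-0.2]]]' 10
```

```text
ee_pos: [0.5115, 0.1896, 0.1158]
ft_force: [-0.9, 0.2, -0.4]
ee_pos: [0.5115, 0.1896, 0.1137]
ft_force: [-0.7, 0.2, -0.7]
grip_force: 12.0
time: 38.0
ee_pos: [0.5145, 0.1894, 0.0851]
eef_rot: [1.0, -0.001, -0.0, 0.0]
ft_force: [0.3, 0.3, -1.1]
width: 0.0619
grip_force: 10.0
```

```bash
python3 -m crank '[[[0,0,4,0,-0.2],[0,0,8,0,-0.2],[1,0,12,0,-0.2],[1,0,16,0,-0.2],[1,0,19,0,-0.2],[1,0,19,0,-0.2]]]'|egrep 'ee_pos|ft'; for i in 1 2 3; do python3 -m crank '[[[0,0,1,0,-0.2],[0,0,2,0,-0.2],[0,0,2,0,-0.2]]]'|egrep 'ee_pos|ft'; done
```

```text
ee_pos: [0.5153, 0.1894, 0.0662]
ft_force: [-1.3, -0.1, -1.2]
ee_pos: [0.5155, 0.1895, 0.0647]
ft_force: [-1.1, 0.1, -1.2]
ee_pos: [0.5155, 0.1895, 0.0626]
ft_force: [-0.8, 0.4, -0.4]
ee_pos: [0.5159, 0.1895, 0.0613]
ft_force: [-1.4, -0.8, 3.8]
```

It's flat on the floor: the force reverses right at the predicted height. I release, rise, and check.

```bash
python3 -m crank '[[[0,0,-0.5,0,0.2],[0,0,-0.5,0,0.55],[0,0,-0.5,0,0.7],[0,0,-0.5,0,0.7],[0,0,-0.5,0,0.7],[0,0,-20,0,0.7],[0,0,-60,0,0.7],[0,0,-100,0,0.7],[-60,0,-140,0,0],[-110,0,-150,0,-1],[-110,0,-150,0,-1],[-110,0,-150,0,-1]]]'
python3 - <<'E'
from h import *
for n in("side","scene","wrist"):
    c=r.camera(n);h=cv2.cvtColor(c["image"],cv2.COLOR_RGB2HSV)
    m=((h[:,:,0]>108)&(h[:,:,0]<128)&(h[:,:,1]>150)&(h[:,:,2]>40)).astype(np.uint8)
    P=proj(c,[[x,y,.114] for x,y in((.47,.13),(.47,.25),(.63,.13),(.63,.25))]);a=P.min(0).astype(int);b=P.max(0).astype(int)
    M=np.zeros_like(m);M[max(a[1],0):b[1],max(a[0],0):b[0]]=1;ys,xs=np.nonzero(m*M)
    Q=np.array([atz(c,x,y,.114) for x,y in zip(xs,ys)])
    if len(Q):print(n,len(Q),Q.min(0),Q.max(0))
E
```

```text
time: 40.7
ee_pos: [0.404, 0.1902, 0.2123]
eef_rot: [1.0, 0.0, 0.002, 0.001]
ft_force: [1.0, 0.1, -0.6]
width: 0.0498
grip_force: 0.0
side 77 [0.50694048 0.16116287 0.114     ] [0.59896947 0.21840537 0.114     ]
scene 81 [0.50497093 0.14617547 0.114     ] [0.58212172 0.21316068 0.114     ]
wrist 2211 [0.50259611 0.15746829 0.114     ] [0.56073047 0.21856841 0.114     ]
```

The cassette's end is at x=0.503 and y=0.158–0.219, flat inside the drawer. I push the handle bar from outside.

```bash
python3 -m crank '[[[0,-3,30,0,-1],[0,-3,70,0,-1],[0,-3,105,0,-1],[0,-3,130,0,-1],[0,-3,142,0,-1],[0,-3,142,0,-1],[6,-3,142,0,-1],[12,-3,142,0,-1],[16,-3,142,0,-1],[22,-3,142,0,-1],[28,-3,142,0,-1],[34,-3,142,0,-1],[40,-3,142,0,-1]]]'|egrep 'ee_pos|ft'; python3 -m crank '[[[7,0,0,0,-1],[14,0,0,0,-1],[21,0,0,0,-1],[28,0,0,0,-1],[35,0,0,0,-1],[42,0,0,0,-1],[49,0,0,0,-1],[56,0,0,0,-1],[63,0,0,0,-1],[70,0,0,0,-1],[77,0,0,0,-1],[84,0,0,0,-1],[91,0,0,0,-1],[97,0,0,0,-1],[101,0,0,0,-1],[101,0,0,0,-1]]]'
```

```text
ee_pos: [0.446, 0.1926, 0.0688]
ft_force: [-1.8, 0.1, 2.6]
time: 43.75
ee_pos: [0.5473, 0.1927, 0.0688]
eef_rot: [1.0, -0.001, 0.0, -0.0]
ft_force: [-0.5, 0.0, 0.5]
width: 0.0008
grip_force: 0.0
```

```bash
python3 -m crank '[[[2,0,0,0,-1],[4,0,0,0,-1],[5,0,0,0,-1],[5,0,0,0,-1]]]'|egrep 'ee_pos|ft'; python3 -m crank '[[[1,0,0,0,-1],[2,0,0,0,-1],[3,0,0,0,-1],[3,0,0,0,-1]]]'|egrep 'ee_pos|ft'
```

```text
ee_pos: [0.5483, 0.1929, 0.0686]
ft_force: [-16.5, -2.7, 10.0]
ee_pos: [0.5484, 0.1928, 0.0684]
ft_force: [-28.8, -5.5, 19.6]
```

Hard stop reached. I back away and compare the handle with the first picture.

```bash
python3 -m crank '[[[-15,0,0,0,-1],[-40,0,0,0,-1],[-60,0,-40,0,-1],[-60,50,-90,0,-1],[-60,150,-140,0,-1],[-60,250,-140,0,-1],[-60,350,-140,0,-1],[-60,350,-140,0,-1],[-60,350,-140,0,-1],[-60,350,-140,0,-1],[-60,350,-140,0,-1],[-60,350,-140,0,-1],[-60,350,-140,0,-1]]]'|egrep 'ee_pos|ft|time'
python3 - <<'E'
from h import *
for n in("side","scene"):
    c=r.camera(n);g=cv2.cvtColor(c["image"],cv2.COLOR_RGB2GRAY);g0=cv2.imread(f"pics/{n}0.png",0)
    for G in(g0,g):
        for y in (.175,.20,.225):
            xs=np.arange(.545,.627,.004);P=proj(c,[[x,y,.114] for x in xs]).astype(np.float32)
            print(n,y,cv2.remap(G,P[:,0],P[:,1],1).ravel().tolist())
    # side: handle window shift
    w=(slice(225,255),slice(372,412)) if n=="side" else (slice(158,185),slice(384,412))
    print(cv2.phaseCorrelate(np.float32(g0[w]),np.float32(g[w])))
E
python3 knob.py
python3 - <<'E'
from h import *
for n in("side","scene"):
    a=cv2.imread(f"pics/{n}0.png");b=r.camera(n)["image"][:,:,::-1]
    d=(cv2.absdiff(a,b).max(2)>60).astype(np.uint8);k,l,st,ce=cv2.connectedComponentsWithStats(d);print(n,[st[i].tolist() for i in range(1,k) if st[i,4]>15])
E
```

```text
time: 45.85
ee_pos: [0.4944, -0.1572, 0.2089]
ft_force: [-0.6, 1.1, 0.5]
side 0.175 [76, 76, 77, 122, 199, 230, 189, 109, 74, 59, 53, 63, 82, 139, 221, 235, 225, 238, 246, 246, 247]
side 0.2 [75, 75, 80, 112, 192, 230, 190, 112, 74, 60, 52, 64, 80, 128, 210, 232, 224, 238, 245, 245, 246]
side 0.225 [77, 75, 80, 116, 196, 229, 189, 111, 75, 65, 53, 53, 64, 122, 211, 236, 222, 235, 245, 246, 246]
side 0.175 [77, 76, 82, 123, 201, 232, 190, 109, 75, 59, 52, 65, 83, 139, 221, 236, 226, 238, 246, 247, 247]
side 0.2 [76, 76, 80, 114, 193, 230, 191, 111, 76, 61, 54, 64, 81, 127, 210, 234, 225, 238, 246, 246, 246]
side 0.225 [77, 76, 81, 116, 197, 230, 190, 113, 78, 65, 55, 56, 65, 123, 213, 237, 222, 235, 245, 247, 247]
((0.0447860549295811, -0.0350997205999839), 1.0075868078072865)
scene 0.175 [85, 87, 109, 161, 207, 216, 183, 131, 96, 94, 121, 158, 197, 217, 230, 234, 234, 234, 234, 233, 230]
scene 0.2 [85, 87, 97, 144, 197, 213, 183, 131, 97, 88, 97, 142, 194, 229, 234, 235, 235, 235, 235, 235, 235]
scene 0.225 [84, 86, 108, 152, 205, 215, 189, 134, 99, 86, 101, 145, 204, 228, 234, 235, 
[... 752 characters left out ...]
 134], [276, 168, 42, 29, 730], [350, 229, 9, 9, 66], [360, 232, 9, 7, 45], [348, 241, 6, 7, 36], [357, 245, 7, 7, 35]]
scene [[97, 0, 97, 74, 1214], [192, 0, 19, 30, 148], [235, 0, 9, 13, 42], [266, 0, 38, 51, 683], [173, 35, 15, 15, 64], [243, 42, 10, 9, 59], [276, 43, 11, 22, 58], [113, 47, 8, 4, 20], [288, 46, 27, 16, 117], [315, 48, 7, 19, 67], [106, 55, 11, 3, 24], [159, 55, 7, 8, 23], [249, 60, 10, 37, 168], [90, 65, 62, 35, 1294], [277, 67, 10, 16, 96], [289, 69, 9, 11, 60], [301, 70, 14, 12, 136], [265, 113, 55, 37, 635], [127, 125, 36, 28, 335], [302, 160, 4, 7, 16], [376, 175, 10, 6, 36], [391, 175, 5, 9, 32], [384, 179, 5, 8, 30], [285, 195, 37, 25, 468], [253, 202, 28, 47, 456]]
```

The handle profile is identical to the shut one at the start. The only changes are the catch, the blue cassette, and the arm with its shadow, so I hand in.

```bash
python3 -c "
from bench import r
print(r.close_job())"
```

```text
the job is handed in; nothing more can be done
None
```

The blue cassette is lying flat in the upper drawer, the drawer is pushed fully home, and the job was handed in at about 46 s; the result of the judging was not shown.

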